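# Ease a spring clip off a stand rod with a wedge

## Robot

A 7-joint arm with a two-finger parallel gripper is mounted at the origin on the work surface. World frame = base frame: x ahead of the robot, y to its left, z up, the work surface at z = 0. Lengths are in m, angles in rad, forces in N, time in s.
With the tool pointing down it reaches from about 0.4 to 0.85 m from the base axis. Payload 4.5 kg.
Tool frame: the origin (TCP) lies at the very end of the fingers, on their centre line; the grasp point (between the pads) lies 19 mm behind it; z points along the fingers, y is the direction in which the jaws open and shut (so a half turn about z gives the same grasp; the last joint's range is limited). The gripper opens to 85 mm and grips with 20 to 120 N. Pads are 22 mm wide; open, the fingers measure 114 mm over their backs; the gripper's body (76 mm by 85 mm) begins 54 mm behind the grasp point. The pads swing forward as they close: fully open they stand 13 mm farther back than shut.
Start: joints at [1.33, 0.689, -0.195, 1.565, 0.157, 0.902, -0.215], TCP at [0.17, -0.602, 0.231] pointing down, gripper open.
Joint ranges: [-3.01, 3.01], [-0.46, 2.08], [-1.47, 1.51], [0.13, 2.56], [-1, 4.14], [0.04, 2.09], [-2.66, 2.66]. Speed limits (rad/s): [2.57, 2.57, 3.14, 3.14, 3.14, 3.14, 3.14].

## Interface

Orientations are given as a unit quaternion [x, y, z, w].
In Python, from rig import readout, get_image, get_calibration, order gives the robot as it stands.
- The arm moves only by the tool play_rows, never from a script. Its argument "motion" is a list of rows, each a list of 5 numbers: the shift along the tool's x, y, z in cm, then the turn about the tool's z in degrees, then the opening, from -1 (shut) to 1 (fully open), so that 0 is half open. In form: [[dx, dy, dz, twist, fingers], ...]. A call has 1 to 12 rows; each row is the pose to reach, as a shift and turn from the pose measured when the call began, along the tool's axes at that moment; what a row does not reach only later rows make up. A row lasts 1/10 s, in which the tool goes at most 50 mm and 8.59 degrees, less where a joint would pass 70% of its speed; a pose out of reach is approached as far as the arm can. A call with a gripper value outside its range is refused whole. The fingers move at their own pace and stop on an object; the grip force is fixed at half the most. Time passes only in rows, so rows that repeat a pose let the fingers close. It gives the time, the measured TCP pose, the force and the opening at its end, in the units of the state.
- readout.sense(): the state, without advancing time (a new reading comes with each control period).
- get_image(name): name is "scene" or "top"; returns the picture (420x560x3 uint8, red, green, blue); there is no depth.
- get_calibration(name): a dict with "fovy" (degrees; the focal length in pixels is half the picture's height over the tangent of half this angle, whatever the lens; pixels are square), "cx", "cy" (the principal point, pixels), "k1" (the pictures are not rectified: a ray, as slopes to the right and down, at radius r is drawn at 1 + k1 r^2 times it, then the intrinsics apply), "R" (3x3) and "t" (3): a world point X has camera coordinates R X + t. Camera axes: x right, y down, z forward; pixel columns grow to the right and rows downward; lengths in m; the calibration is good to about 2 mm. A picture is of the moment at which its call begins. get_calibration takes no time and is no camera call.
- order.finish_job(): hands the job in, once; it reports no verdict.
The state is a dict: "clock": time; "joints": joint angles; "joint_vel": joint speeds; "tau": joint torques, N m; "position": TCP position; "ee_rot": TCP orientation; "ft_force": force on the tool from outside, world axes, zero at the start; "moment": the same for the moment, N m; "grip_width": opening from 0.0 (shut) to 1.0 (fully open).
Only numpy, scipy, OpenCV 4.12 (cv2) and the standard library are available. Lean on these libraries where they do the work, as an engineer would, in place of code of your own. Each camera call takes 0.05 s, during which the arm holds its last target.

## Task

Take the spring clip off the steel rod in the cradle, using the wedge from the white tray: slide it along the top of the rod in under the clip's bridge, from the end where the clip's lip is turned up, until the clip spreads and comes up off the rod. Do not touch the clip with the gripper while it is on the rod. Then leave both the clip and the wedge lying inside the tray, and leave the two white sample jars standing where they are.

Things in the scene. Friction and masses are not known exactly. Their poses are not given: they have to be found in the camera images.
- cradle: Fixed bench cradle: grey base plate 210 x 70 x 12 mm with two aluminium blocks carrying a level steel rod along its own x axis. Origin: centre of the base's underside. Blocks: x = -93 to -73 mm (34 mm wide) and x = +13 to +40 mm (40 mm wide, the stop for the clip); both tops at 71 mm, 2 mm below the rod's top. Between them the rod is free all round.
- rod_axis (a point): Middle of the smooth steel rod, on its axis, 65 mm above the cradle's origin. The rod is 16 mm in diameter and 200 mm long, along the cradle's x axis (100 mm to each side of this point); its top is 8 mm above this point.
- clip: Dark steel spring clip, 22 mm long along the rod, 30 mm wide (y), about 33 mm high, 60 g, snapped over the rod from above 2 to 14 mm short of the stop block, in line with the rod. Origin: axis of its bore, which is the rod's axis while it is on; x points along the rod to the stop block, z up. Pushed along the rod it slides stiffly (a few N) up to the stop. See also its bridge.
- clip_bridge (a point): Middle of the underside of the clip's flat 3 mm thick bridge, 14 mm above the clip's origin: a gap 6 mm high above the rod's top, 24 mm wide between the side walls, 22 mm long. At its -x end a lip, reaching to x = -20 mm, is turned up 35 deg as lead-in. Two sprung legs with inward beads grip the rod below its middle; lifting the bridge 6 to 9 mm spreads them (8 to 11 N a leg) and it snaps off.
- wedge: Wedge tool, 130 to 210 g, lying flat in the tray: smooth steel blade 12 mm wide with flat base, black block handle 40 mm long (x), 24 mm wide (y), 48 mm high. Origin: on the underside, below the handle's middle; x points to the nose, z up. Handle x = -20 to 20 mm; blade top level at 20 mm height to x = 65 mm, then sloping down to 3 mm at the nose, x = 120 mm. Grip across the 24 mm, 33 mm up.
- wedge_nose (a point): Tip of the wedge: middle of its 12 mm wide, 3 mm thick front edge, 120 mm ahead of the wedge's origin, 1.5 mm above the underside. Pushing it in under the clip takes about 3 to 10 N; once the level part of the blade is under the bridge the clip is off and sits astride the blade like a saddle (it stays there if the wedge is lifted level and moved smoothly).
- tray: White shallow tray, fixed, 260 mm (x) by 280 mm (y), 16 mm high, floor and walls 5 mm thick. Origin: centre of its underside; its floor is 5 mm above that. A small measuring spindle and a steel collar lie near its edges and may be nudged.
- jar_a: White sample jar with a lid, 54 mm in diameter, 75 mm high. Origin: centre of its underside. Not to be disturbed.
- jar_b: Second white sample jar of the same kind. Origin: centre of its underside. Not to be disturbed.
There are look-alikes about, which are no part of the job. There is more than one size of the clip; the one meant has the size given above.

How it is judged:
On the way, in this order (a step that is already met when the one before it is completed fails the run):
1. the wedge's nose is under the bridge of the clip, entered from the lip end, while the clip still sits on the rod (x of wedge_nose in the frame of clip between -0.008 and 0.04 m and y of wedge_nose in the frame of clip between -0.012 and 0.012 m and z of wedge_nose in the frame of clip between 0.005 and 0.015 m and z of clip in the frame of cradle between 0.058 and 0.069 m and x of wedge in the frame of clip below -0.05 m), for 0.02 s.
2. the clip has come up off the rod with the wedge's blade under its bridge (z of clip in the frame of cradle above 0.074 m and x of clip in the frame of wedge between 0.02 and 0.11 m and y of clip in the frame of wedge between -0.014 and 0.014 m), for 0.1 s.
At the end, for the whole second after the job is handed in: The clip is off the rod and lies at rest inside the tray (its origin within the tray's walls and less than 45 mm above the tray's underside; it may still sit on the wedge), and the wedge lies at rest in the tray, with both its handle and its nose inside the walls (x of clip in the frame of tray between -0.125 and 0.125 m and y of clip in the frame of tray between -0.135 and 0.135 m and z of clip in the frame of tray below 0.045 m and x of wedge in the frame of tray between -0.125 and 0.125 m and y of wedge in the frame of tray between -0.135 and 0.135 m and x of wedge_nose in the frame of tray between -0.13 and 0.13 m and y of wedge_nose in the frame of tray between -0.14 and 0.14 m and z of wedge in the frame of tray below 0.04 m and linear speed of each of clip, wedge below 0.02 m/s); the robot touches nothing.
It fails at once if the gripper touches the clip while it is on the rod (contact force between any of the fingers, the arm and clip above 0.5 N and z of clip in the frame of cradle between 0.055 and 0.071 m and y of clip in the frame of cradle between -0.01 and 0.01 m and x of clip in the frame of cradle between -0.11 and 0.11 m).
It fails at once if a sample jar is shifted by more than 25 mm or knocked over (distance of any of jar_a, jar_b from where it was at the start of the episode above 0.025 m or angle between any of jar_a, jar_b's own z axis and vertical above 0.4 rad).
It also fails if it takes over 58 s, if anything falls off the work surface, if the arm or the gripper's body presses on something with over 40 N, if the wrist force passes 120 N, or if a joint passes its speed limit or range.

## Working session

There is one attempt and no reset: what is moved stays moved. The work goes in short steps, Python scripts to look and compute and a tool call to move; the robot and the scene stay as the last step left them, time stands still between calls to the robot, and variables do not carry over. Pictures are saved under pics/ and viewed, and the job is handed in when it is done.

Besides the shell and the picture viewer there is one more tool, called after "Call:" as name(argument=value, ...) on one line, values as JSON. play_rows: Moves the arm, as the interface text tells. Its arguments: {"type":"object","properties":{"motion":{"type":"array","items":{"type":"array","items":{"type":"number"}}}},"required":["motion"]}

```bash
ls; mkdir -p pics; python3 - <<'E'
from rig import readout,get_image,get_calibration
import cv2
print(readout.sense())
for n in("scene","top"):
    c=get_calibration(n);print(n,c)
    cv2.imwrite(f"pics/{n}0.png",get_image(n)[:,:,::-1])
E
```

```text
pics
{'clock': 0.0, 'joints': array([ 1.32978741,  0.68999027, -0.19450492,  1.56637812,  0.1572586 ,
        0.90248345, -0.21512494]), 'joint_vel': array([-9.25668472e-05,  1.03243514e-03, -9.91101279e-04, -3.59565615e-04,
       -1.91978487e-03, -5.48262142e-04, -3.67646225e-04]), 'tau': array([-6.53419556e-04, -5.39590502e+01, -1.26648065e+00, -1.58540493e+01,
        9.10653529e-03,  9.58575314e-03, -3.02472961e-05]), 'position': array([ 0.16937775, -0.60092052,  0.2304708 ]), 'ee_rot': array([ 9.90572294e-01,  1.36987783e-01, -1.81769818e-04, -9.18528650e-04]), 'ft_force': array([1.65291063, 0.35314479, 0.81915439]), 'moment': array([ 0.00385762, -0.01411871,  0.00827112]), 'grip_width': 1.0049636889705058}
scene {'fovy': 49.04702572036226, 'cx': 276.5369398058889, 'cy': 211.02900737445208, 'k1': -0.11408789097089535, 'R': array([[-0.49143093,  0.8708599 ,  0.00993382],
       [ 0.59399437,  0.34349217, -0.72745022],
       [-0.63691941, -0.3515909 , -0.68608855]]), 't': array([ 0.27720353, -0.26996747,  1.30731608])}
top {'fovy': 47.26014972899175, 'cx': 284.6505914896896, 'cy': 207.68131761290545, 'k1': 0.0294958630540257, 'R': array([[ 0.02445548, -0.99965308, -0.00978029],
       [-0.98242261, -0.02222062, -0.18534308],
       [ 0.18506146,  0.01414103, -0.9826252 ]]), 't': array([-0.02777768,  0.54513024,  0.86571988])}
```

View pics/scene0.png

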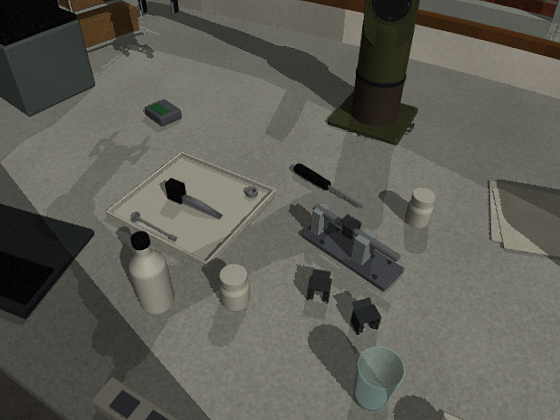

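View pics/top0.png

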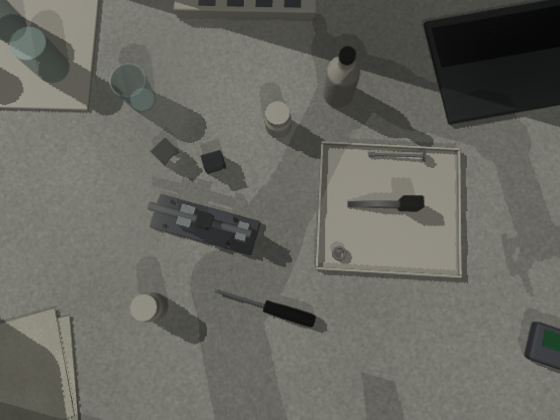

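The scene shows the tray at (190,205) with the black-handled wedge at (190,197), the cradle at (350,245), and two loose clips at (319,285) and (366,316). The jars are at (235,287) and (420,208). I'll zoom in and set up the ray helpers.

```bash
cat > h.py <<'E'
import numpy as np, cv2
from rig import readout,get_image,get_calibration
def intr(n):
    c=get_calibration(n); f=210/np.tan(np.radians(c['fovy']/2))
    K=np.array([[f,0,c['cx']],[0,f,c['cy']],[0,0,1.]]); return c,K,np.array([c['k1'],0,0,0,0.])
def ray(n,uv):
    c,K,D=intr(n)
    p=cv2.undistortPoints(np.array([[uv]],float),K,D)[0,0]
    R=c['R'];o=-R.T@c['t'];d=R.T@np.array([p[0],p[1],1]);return o,d/np.linalg.norm(d)
def onz(n,uv,z):
    o,d=ray(n,uv);return o+d*(z-o[2])/d[2]
def proj(n,X):
    c,K,D=intr(n)
    return cv2.projectPoints(np.array(X,float).reshape(-1,1,3),cv2.Rodrigues(c['R'])[0],c['t'],K,D)[0][:,0]
def two(us,ut):
    o1,d1=ray('scene',us);o2,d2=ray('top',ut)
    s=np.linalg.lstsq(np.stack([d1,-d2],1),o2-o1,rcond=None)[0]
    a=o1+d1*s[0];b=o2+d2*s[1];return (a+b)/2,np.linalg.norm(a-b)
def crop(n,x0,y0,w,h,k,name,img=None,g=2.0):
    im=get_image(n) if img is None else img
    c=im[y0:y0+h,x0:x0+w,::-1].astype(float)*g
    c=cv2.resize(np.clip(c,0,255).astype(np.uint8),None,fx=k,fy=k,interpolation=cv2.INTER_CUBIC)
    for x in range((x0+9)//10*10,x0+w,10):
        cv2.line(c,(int((x-x0)*k),0),(int((x-x0)*k),4 if x%50 else 14),(0,255,255),1)
        if x%50==0: cv2.putText(c,str(x),(int((x-x0)*k),24),0,.4,(0,255,255),1)
    for y in range((y0+9)//10*10,y0+h,10):
        cv2.line(c,(0,int((y-y0)*k)),(4 if y%50 else 14,int((y-y0)*k)),(0,255,255),1)
        if y%50==0: cv2.putText(c,str(y),(16,int((y-y0)*k)),0,.4,(0,255,255),1)
    cv2.imwrite(f'pics/{name}.png',c)
E
python3 - <<'E'
from h import *
T=cv2.imread('pics/top0.png')[:,:,::-1];S=cv2.imread('pics/scene0.png')[:,:,::-1]
crop('top',140,130,130,130,5,'t_cr',T,2.5)
crop('scene',290,190,130,100,6,'s_cr',S,2.5)
crop('top',310,135,160,150,4,'t_tr',T,1.8)
crop('scene',100,145,180,120,4,'s_tr',S,1.8)
for n,u in [('top',(321,143)),('top',(461,149)),('top',(462,279)),('top',(317,269))]: print(onz(n,u,0.016))
E
```

```text
[ 0.6875754  -0.08501258  0.016     ]
[ 0.68043033 -0.36651945  0.016     ]
[ 0.42101073 -0.35717653  0.016     ]
[ 0.43294445 -0.07994647  0.016     ]
```

View pics/t_cr.png

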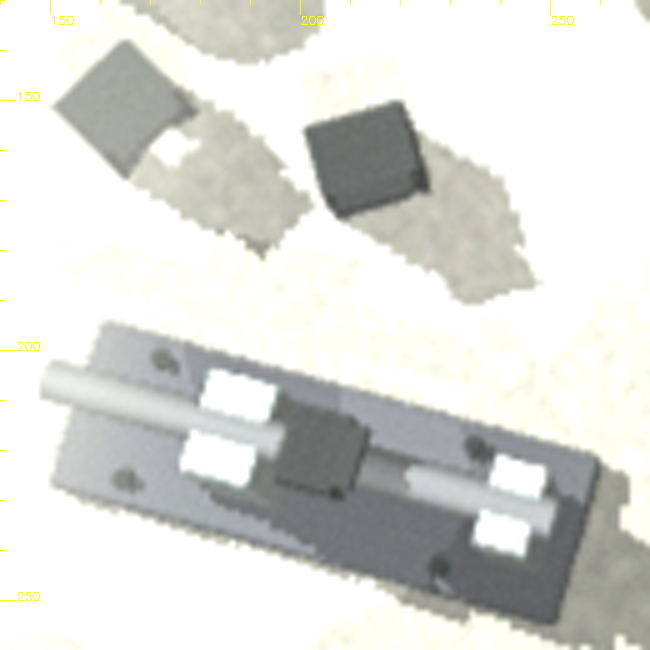

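View pics/s_cr.png

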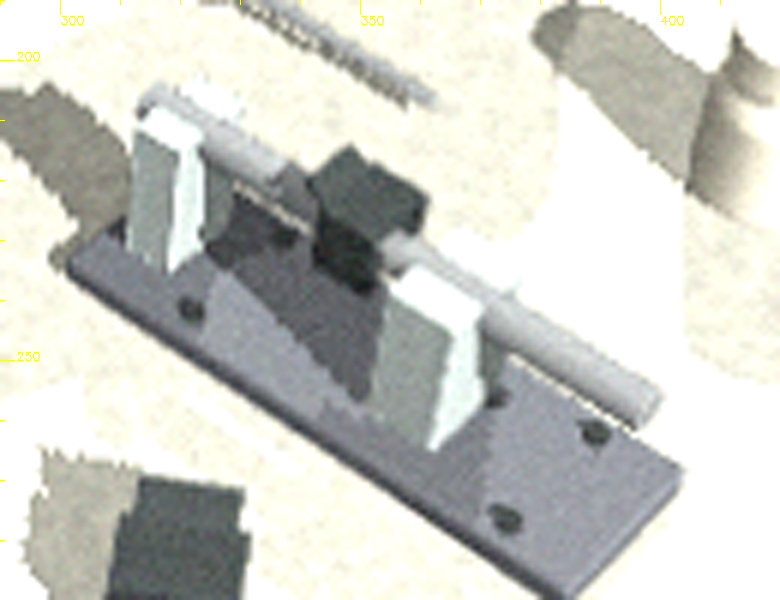

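View pics/t_tr.png

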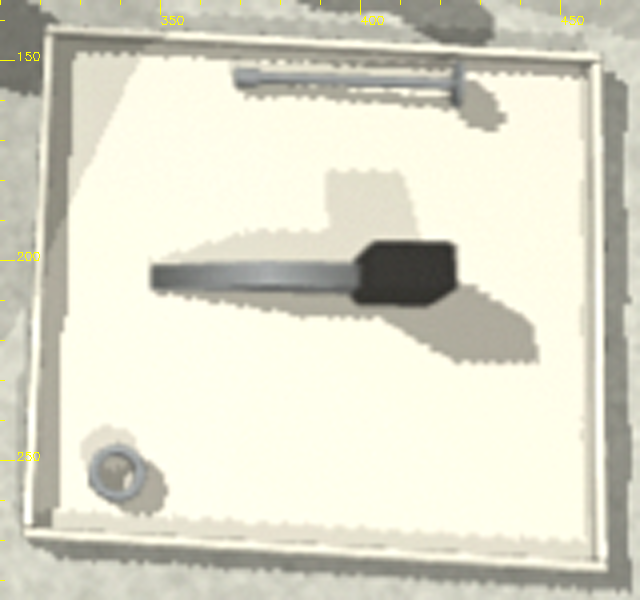

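View pics/s_tr.png

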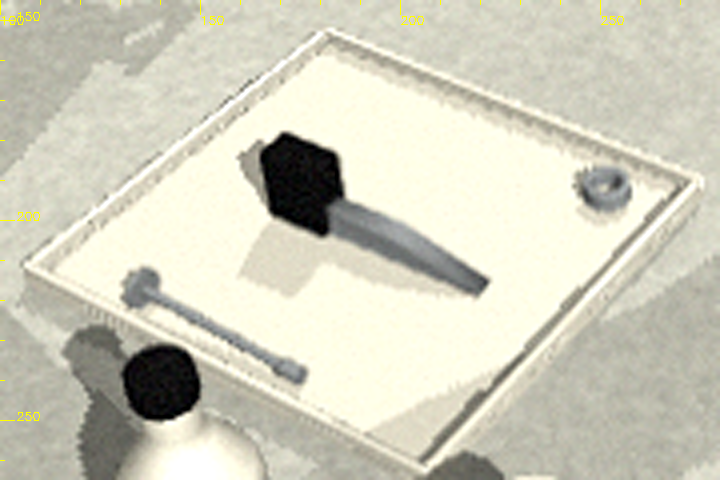

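In the top crop the target is the clip on the rod at (204,220). It is hard by the wide block at (187,215), with its lip towards (214,222), the narrow-block side. The loose clips at (165,152) and (213,160) are look-alikes, as is the file/screwdriver at (290,313). The wedge's nose is at (348,204) and its handle at (410,203).

```bash
python3 - <<'E'
from h import *
T=cv2.imread('pics/top0.png')[:,:,::-1];S=cv2.imread('pics/scene0.png')[:,:,::-1]
g=T.max(2)
# handle
m=((g<40)).astype(np.uint8); m[:, :390]=0;m[:,430:]=0;m[:190]=0;m[215:]=0
cs=max(cv2.findContours(m,0,2)[0],key=cv2.contourArea);print('handle',cv2.minAreaRect(cs),cv2.boundingRect(cs))
for v in (195,203,210): print(v,g[v,385:430])
print('nose cols',g[204,340:356]); print('nose rows',g[196:214,350],g[196:214,360])
r=lambda a:np.round(a,4)
print('nose top',r(onz('top',(348,204),.008)))
for u in [(397,203),(423,203)]: print('handle top',r(onz('top',u,.053)), r(onz('top',u,.005)))
# scene nose and handle
print('two nose',two((220.5,216.5),(348,204)))
# rod
for n,us in(('top',[(149,206.3),(250,233.3)]),('scene',[(315,205.5),(397.5,257.5)])):
    P=[onz(n,u,.065) for u in us];print(n,r(np.array(P)),np.linalg.norm(P[0]-P[1]),np.degrees(np.arctan2(*(P[0]-P[1])[1::-1])))
crop('top',145,195,60,45,13,'a1',T,2);crop('top',190,205,65,45,12,'a2',T,2)
crop('scene',310,200,60,45,13,'a3',S,2);crop('scene',150,170,80,55,10,'a4',S,2)
E
```

```text
handle ((410.5, 203.0), (14.0, 25.0), 90.0) (398, 196, 26, 15)
195 [127 127 128 127 127 128 127 127 127 127 128 127 127 127 128 128 126 111
  81  64  63  63  63  63  63  62  62  63  66  68  73  78  76  78  76  76
  78  99 129 144 144 144 144 144 144]
203 [ 84  83  81  80  78  76  75  73  73  72  70  69  67  66  55  39  31  32
  33  33  34  32  34  34  33  32  33  33  33  32  32  33  32  32  33  32
  31  30  45 109 145 146 145 145 145]
210 [99 99 99 98 99 98 99 99 97 98 98 99 93 68 43 34 33 33 33 33 34 34 33 32
 32 30 30 31 31 31 31 30 34 48 73 90 97 98 98 97 97 98 97 98 97]
nose cols [144 145 144 145 146 147 145 103  64  57  60  61  62  63  64  66]
nose rows [146 145 145 135 127  78  60  59  60  58  58  80  98 137 147 146 147 145] [131 127 127 128 115  83  73  74  75  74  75  83  94 102 138 148 146 147]
nose top [ 0.5641 -0.1408  0.008 ]
handle top [ 0.5591 -0.2283  0.053 ] [ 0.5689 -0.239   0.005 ]
handle top [ 0.5602 -0.2773  0.053 ] [ 0.57   -0.2907  0.005 ]
two nose (array([ 0.56383452, -0.14015898,  0.00704445]), np.float64(0.0016515076168038996))
top [[0.5398 0.2401 0.065 ]
 [0.493  0.0482 0.065 ]] 0.1975510870700148 76.28132319599933
scene [[0.4884 0.0464 0.065 ]
 [0.5389 0.2395 0.065 ]] 0.19960896511443244 -104.67037802330343
```

View pics/a1.png

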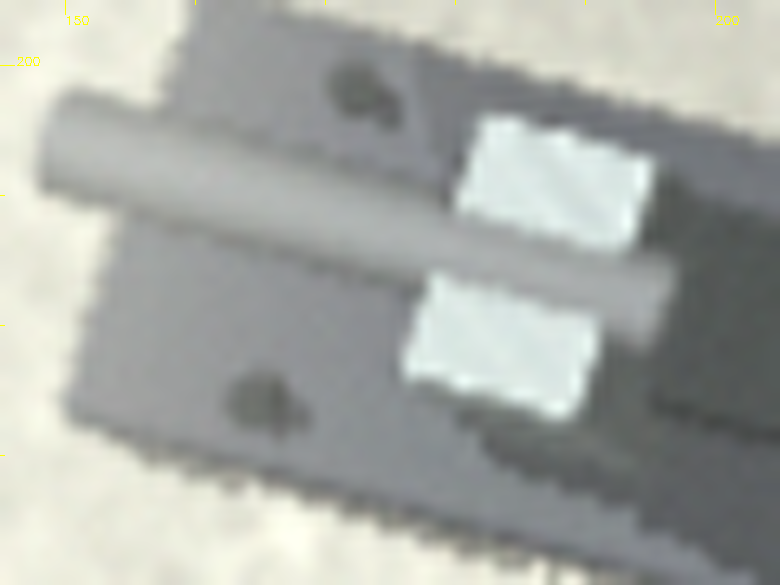

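View pics/a2.png

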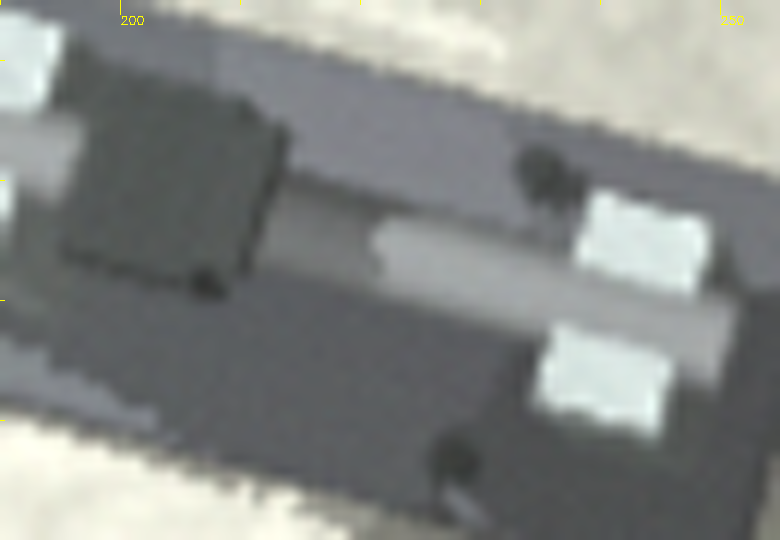

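View pics/a3.png

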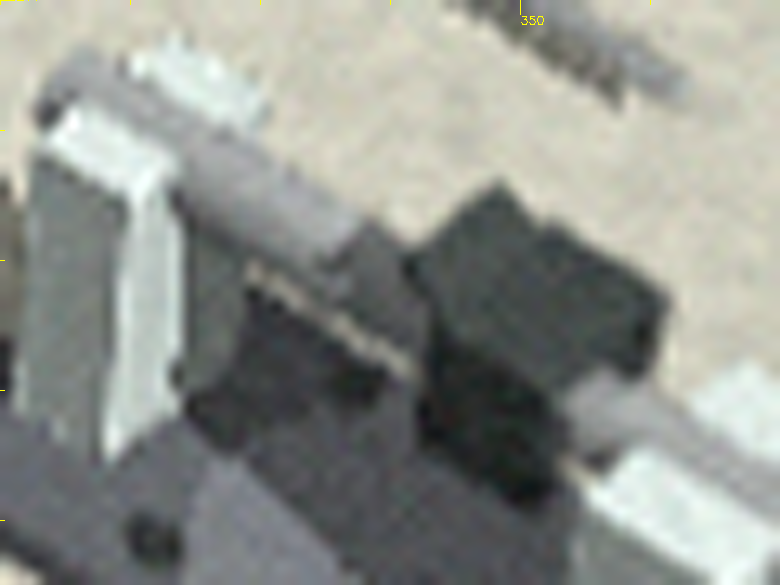

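View pics/a4.png

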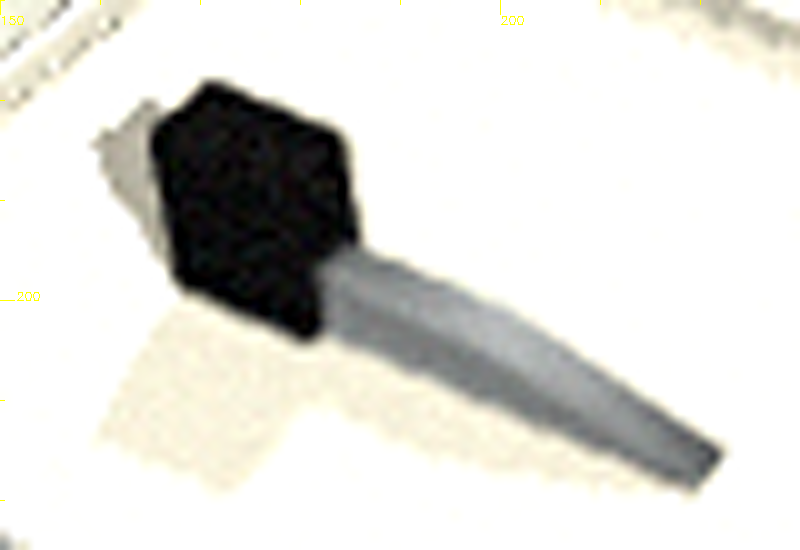

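```bash
python3 - <<'E'
from h import *
r=lambda a:np.round(a,4)
print('upper edge',r(onz('top',(413,195),.053)),'lower',r(onz('top',(408,211),.005)))
# scene top-face corners
for u in [(170.7,178),(184.3,183.3),(165,183.5)]: print('sc top',r(onz('scene',u,.053)))
for u in [(168,199),(180.5,204.3)]: print('sc bot',r(onz('scene',u,.005)))
for u in [(222.3,215),(219.5,219)]: print('sc nose',r(onz('scene',u,.005)),r(onz('scene',u,.008)))
for u in [(348,200.8),(348,207.2)]: print('top nose',r(onz('top',u,.007)))
# blade near handle z=.025 (top), edges at col 385
T=cv2.imread('pics/top0.png')[:,:,::-1].max(2)
print(T[194:216,390])
# rod-frame
e=[onz('top',u,.065) for u in[(147.9,206.3),(250.3,233.3)]];s=[onz('scene',u,.065) for u in[(397.7,258),(315,205.5)]]
a=(np.array(e)+np.array(s))/2;d=a[0]-a[1];L=np.linalg.norm(d);d/=L;c=a.mean(0)
n=np.array([-d[1],d[0],0]);print('rod',c,d,L,np.degrees(np.arctan2(d[1],d[0])))
# block corner checks z=.071
for u in [(184.5,204),(195.3,207),(176,224),(188.5,227),(181.3,211.5),(178,216),(239.3,214),(249,217),(234.5,234),(245,236.5)]:
    p=onz('top',u,.071)-c;print('blk',u,r(p@d),r(p@n))
for u in [(195.5,225.4),(209.5,229),(213.8,216),(211,213.5),(197.5,209),(196,216)]:
    p=onz('top',u,.082)-c;print('clip',u,r(p@d),r(p@n))
for u in [(348.3,214.2),(341,221.2),(351.5,217),(361,223),(353.5,229)]:
    p=onz('scene',u,.082)-c;print('clip s',u,r(p@d),r(p@n))
E
```

```text
upper edge [ 0.5753 -0.2589  0.053 ] lower [ 0.5531 -0.2605  0.005 ]
sc top [ 0.5552 -0.2752  0.053 ]
sc top [ 0.5547 -0.2374  0.053 ]
sc top [ 0.5764 -0.274   0.053 ]
sc bot [ 0.5745 -0.2763  0.005 ]
sc bot [ 0.5744 -0.2405  0.005 ]
sc nose [ 0.5561 -0.1399  0.005 ] [ 0.5586 -0.138   0.008 ]
sc nose [ 0.5694 -0.1381  0.005 ] [ 0.5718 -0.1362  0.008 ]
top nose [ 0.5708 -0.1409  0.007 ]
top nose [ 0.5577 -0.1409  0.007 ]
[126 128 126 127 127 126  98  79  75  76  78  79  74  61  81  96  98  98
  98 101 137 146]
rod [0.51526086 0.14407241 0.065     ] [0.24543344 0.96941345 0.        ] 0.20030697840667697 75.7925500929832
blk (184.5, 204) 0.0345 -0.0215
blk (195.3, 207) 0.0134 -0.0215
blk (176, 224) 0.0381 0.0187
blk (188.5, 227) 0.0141 0.0179
blk (181.3, 211.5) 0.0359 -0.0063
blk (178, 216) 0.0392 0.0034
blk (239.3, 214) -0.0697 -0.0307
blk (249, 217) -0.0887 -0.0301
blk (234.5, 234) -0.0719 0.0076
blk (245, 236.5) -0.0919 0.0069
clip (195.5, 225.4) -0.0001 0.0126
clip (209.5, 229) -0.0268 0.0121
clip (213.8, 216) -0.0272 -0.0131
clip (211, 213.5) -0.0209 -0.0162
clip (197.5, 209) 0.0056 -0.0175
clip (196, 216) 0.0043 -0.0043
clip s (348.3, 214.2) -0.0275 0.0134
clip s (341, 221.2) -0.0258 -0.012
clip s (351.5, 217) -0.0183 0.0115
clip s (361, 223) 0.0048 0.0109
clip s (353.5, 229) 0.0041 -0.0121
```

Measurements are consistent: nose to handle back is 138–140 mm, the rod is 200 mm long, and the stop block edge is at x = +13 mm.

- **Wedge:** origin about (0.5645, -0.259), heading 90°.
- **Rod:** middle about (0.5155, 0.144), heading 75.8°.
- **Clip:** at x of about -6.5 mm, lip on the -x side.

Next is a helper that converts a target into move numbers.

```bash
cat >> h.py <<'E'
from scipy.spatial.transform import Rotation as Ro
def goto(X,yaw=None,show=True):
    s=readout.sense();R=Ro.from_quat(s['ee_rot']).as_matrix()
    y0=np.degrees(np.arctan2(R[1,0],R[0,0]))
    d=R.T@(np.array(X)-s['position'])*100
    tw=0 if yaw is None else -((yaw-y0+180)%360-180)
    print('t',round(s['clock'],2),'pos',np.round(s['position'],4),'yaw',round(y0,2),'tilt',np.round(R[:2,2],4),'F',np.round(s['ft_force'],2),'w',round(s['grip_width'],3))
    print('  move',np.round(d,2),'twist',round(tw,2))
E
python3 -c "
from h import *
goto([.5645,-.259,.13],90)"
```

```text
t 0.1 pos [ 0.1694 -0.601   0.2306] yaw 15.75 tilt [-0.0006  0.0016] F [ 0.2  -0.37  0.15] w 1.0
  move [ 47.31 -22.17  10.09] twist -74.25
```

Call:
play_rows(motion=[[2,-1,0.4,-4,1],[5,-2.4,1,-10,1],[9,-4.2,1.9,-17,1],[13.2,-6.2,2.8,-24,1],[17.5,-8.2,3.7,-31,1],[21.8,-10.2,4.6,-38,1],[26,-12.2,5.5,-45,1],[30.3,-14.2,6.4,-52,1],[34.6,-16.2,7.3,-59,1],[38.8,-18.2,8.2,-66,1],[43,-20.2,9.1,-72,1],[46,-21.6,9.8,-74.2,1]])

```text
clock: 1.3
position: [0.5557, -0.2645, 0.1321]
ee_rot: [0.705, 0.709, 0.001, -0.001]
ft_force: [0.0, 0.3, -0.1]
grip_width: 1.001
```

```bash
python3 -c "
from h import *
goto([.5645,-.259,.06],90)"
```

```text
t 1.3 pos [ 0.5557 -0.2645  0.1321] yaw 90.3 tilt [0.0002 0.0039] F [ 0.04  0.34 -0.11] w 1.001
  move [0.52 0.88 7.21] twist 0.3
```

Call:
play_rows(motion=[[0.3,0.5,2,0.3,1],[0.5,0.9,4.5,0.3,1],[0.5,0.9,6.5,0.3,1],[0.5,0.9,7.2,0.3,1],[0.5,0.9,7.2,0.3,1]])

```text
clock: 1.8
position: [0.5637, -0.259, 0.059]
ee_rot: [0.707, 0.707, 0.001, -0.002]
ft_force: [0.3, -0.5, 0.5]
grip_width: 1.001
```

```bash
python3 -c "
from h import *
goto([.5645,-.259,.019],90)
crop('scene',100,120,180,120,4,'b1',None,2)
crop('top',310,135,160,150,4,'b2',None,2)"
```

```text
t 1.8 pos [ 0.5637 -0.259   0.059 ] yaw 90.0 tilt [-0.0024  0.0046] F [ 0.29 -0.52  0.46] w 1.001
  move [-0.02  0.09  4.  ] twist -0.0
```

View pics/b1.png

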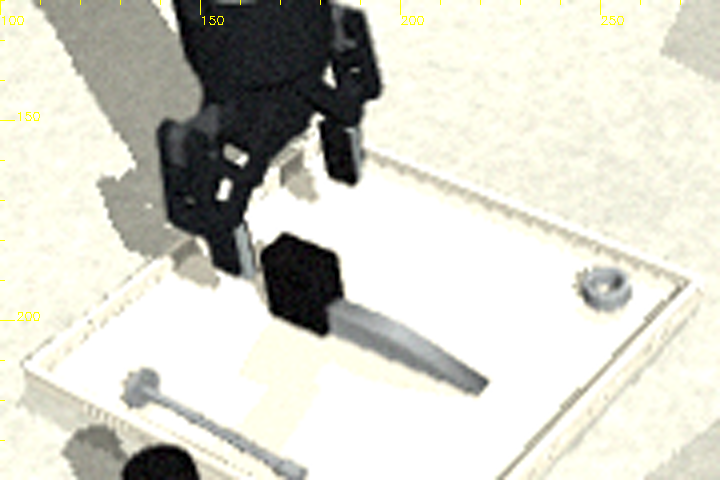

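View pics/b2.png

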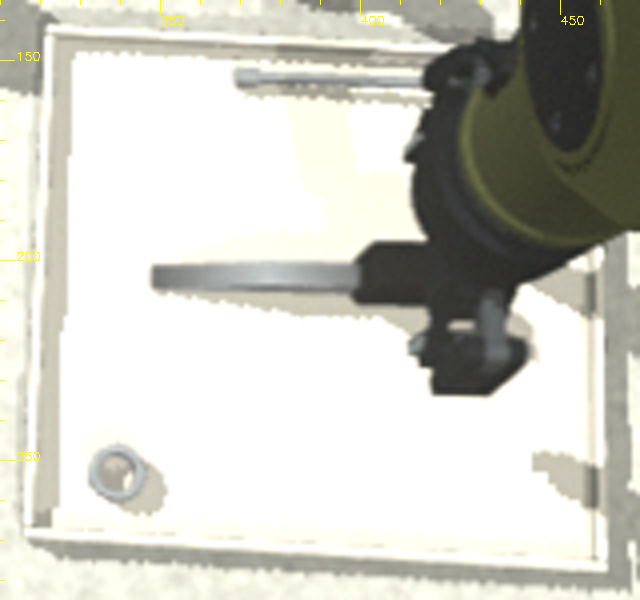

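```bash
python3 -c "
from h import *
print(proj('scene',[[.5637+s*.0425,-.259,.072] for s in(-1,0,1)]+[[.5645,-.259,.053]]))"
```

```text
[[184.83924728 165.25458432]
 [172.76326676 175.70368239]
 [160.06611659 186.72870741]
 [173.75747254 182.65639922]]
```

The finger tips project at (185,165) and (160,187), as seen in the picture, so they straddle the handle. Next I go down and grip.

Call:
play_rows(motion=[[0,0.1,1.5,0,1],[0,0.1,3,0,1],[0,0.1,4,0,1],[0,0.1,4,0,1],[0,0.1,4,0,0.2],[0,0.1,4,0,-0.3],[0,0.1,4,0,-1],[0,0.1,4,0,-1],[0,0.1,4,0,-1],[0,0.1,4,0,-1],[0,0.1,4,0,-1],[0,0.1,4,0,-1]])

```text
clock: 3.1
position: [0.5665, -0.2596, 0.0213]
ee_rot: [0.707, 0.707, 0.002, -0.0]
ft_force: [-0.7, 0.8, 5.7]
grip_width: 0.272
```

```bash
python3 -c "
from h import *
goto([.5645,-.259,.14],90)
"
```

```text
t 3.1 pos [ 0.5665 -0.2596  0.0213] yaw 89.97 tilt [0.0019 0.0031] F [-0.7   0.76  5.69] w 0.272
  move [  0.09  -0.18 -11.87] twist -0.03
```

Call:
play_rows(motion=[[0,0,-0.3,0,-1],[0,0,-1.2,0,-1],[0,0,-3,0,-1],[0,0,-5.5,0,-1],[0,0,-8,0,-1],[0,0,-10.5,0,-1],[0,0,-11.7,0,-1],[0,0,-11.9,0,-1]])

```text
clock: 3.9
position: [0.5671, -0.2602, 0.1419]
ee_rot: [0.707, 0.707, 0.002, 0.001]
ft_force: [0.3, 0.0, -2.5]
grip_width: 0.274
```

```bash
python3 -c "
from h import *
goto([.5645,-.259,.14],90)
S=get_image('scene');T=get_image('top')
crop('scene',100,60,200,150,4,'c1',S,2)
crop('top',290,135,160,120,5,'c2',T,2)"
```

```text
t 3.9 pos [ 0.5671 -0.2602  0.1419] yaw 89.96 tilt [0.0046 0.0022] F [ 0.3   0.05 -2.51] w 0.274
  move [ 0.12 -0.26  0.19] twist -0.04
```

View pics/c1.png

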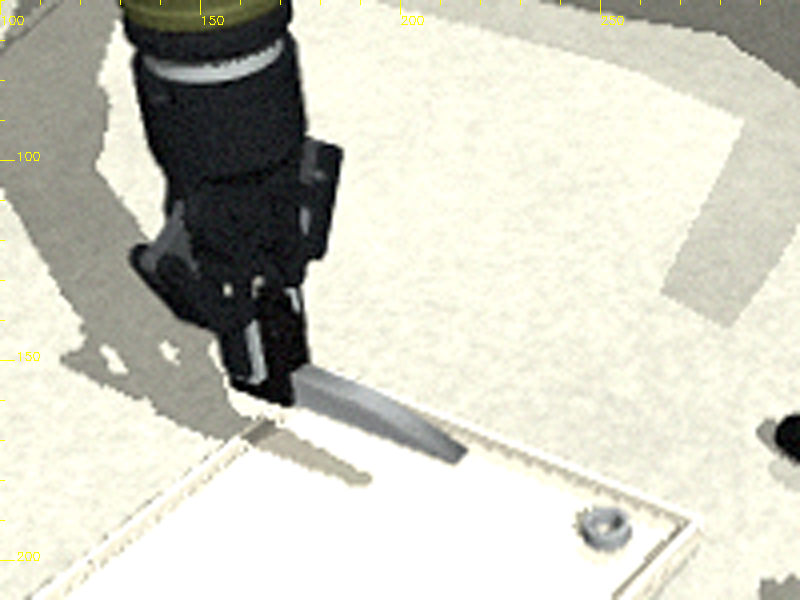

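View pics/c2.png

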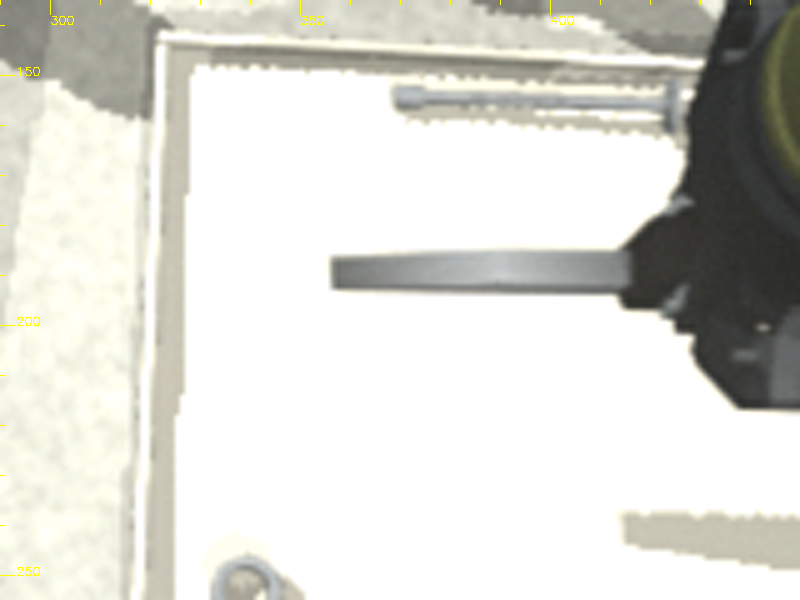

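```bash
python3 -c "
from h import *
print(two((215.3,174.5),(356,189.8)))
print('exp',.5671-.002,-.2602+.1205,.1419-.0163+.0015)
# underside handle corner front-bottom in scene (172.5,161.5), nose bottom (214,176)
print(proj('scene',[[.567,-.2602+.1205,.1271],[.567,-.2602+.1205,.1241],[.567,-.2602+.1205,.1301]]), proj('top',[.567,-.2602+.1205,.1271]))
goto([.5645,-.259,.14],75.8)
"
```

```text
(array([ 0.56627988, -0.14032169,  0.12476984]), np.float64(0.0012059417395243678))
exp 0.5651 -0.1397 0.1271
[[214.95393881 173.81796494]
 [215.07476977 175.00072641]
 [214.83266848 172.63002146]] [[355.51904193 189.26289963]]
t 4.0 pos [ 0.5658 -0.2599  0.1399] yaw 89.96 tilt [0.0011 0.0031] F [ 0.25 -0.27 -2.12] w 0.269
  move [ 0.09 -0.13 -0.01] twist 14.16
```

```bash
python3 -c "
from h import *
goto([.4713,-.0305,.125],75.8)
print(onz('top',(277,110),.075),onz('top',(145,305),.075))
"
```

```text
t 4.0 pos [ 0.5658 -0.2599  0.1399] yaw 89.96 tilt [0.0011 0.0031] F [ 0.25 -0.27 -2.12] w 0.269
  move [22.93 -9.47  1.55] twist 14.16
[0.73256823 0.00417354 0.075     ] [0.35836465 0.23009295 0.075     ]
```

Call:
play_rows(motion=[[1,-0.4,0,1,-1],[3,-1.2,0,2,-1],[5.5,-2.3,0.2,4,-1],[8.5,-3.5,0.4,6,-1],[11.5,-4.7,0.6,8,-1],[14.5,-6,0.8,10,-1],[17.5,-7.2,1,12,-1],[20,-8.2,1.3,13.5,-1],[22,-9.1,1.5,14.2,-1],[22.9,-9.5,1.5,14.2,-1],[22.9,-9.5,1.5,14.2,-1]])

```text
clock: 5.1
position: [0.4701, -0.0297, 0.1249]
ee_rot: [0.788, 0.615, 0.001, -0.002]
ft_force: [-0.1, -0.2, -1.2]
grip_width: 0.273
```

```bash
python3 -c "
from h import *
S=get_image('scene');T=get_image('top')
goto([.4713,-.0305,.095],75.8)
crop('scene',240,130,180,130,4,'d1',S,2)
crop('top',140,150,180,120,4,'d2',T,2)"
```

```text
t 5.2 pos [ 0.4713 -0.0319  0.1252] yaw 75.72 tilt [0.0009 0.0023] F [ 0.65 -0.26 -1.46] w 0.27
  move [ 0.13 -0.03  3.02] twist -0.08
```

View pics/d1.png

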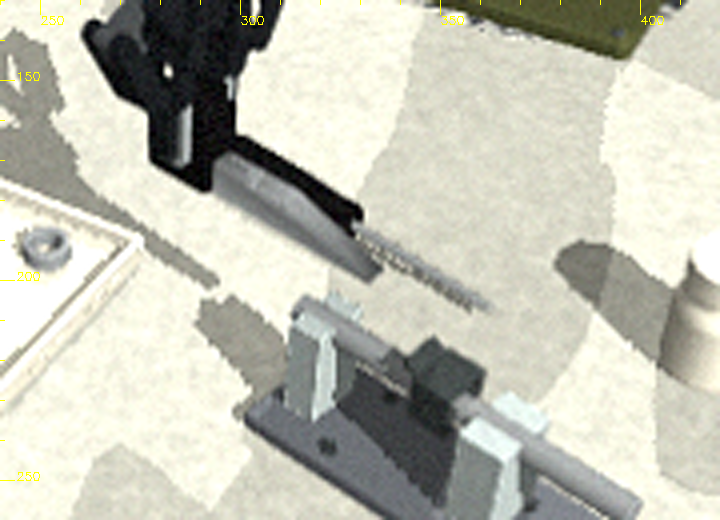

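View pics/d2.png

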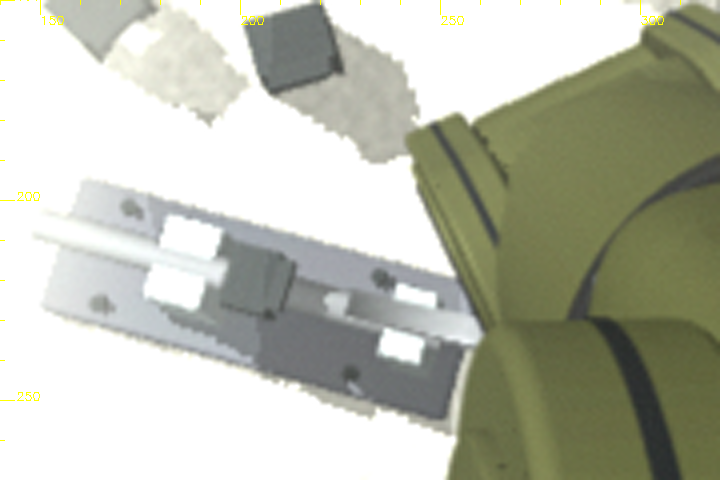

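Call:
play_rows(motion=[[0,0,0.8,0,-1],[0.1,0,2,0,-1],[0.1,0,2.8,0,-1],[0.1,0,3,0,-1],[0.1,0,3,0,-1]])

```text
clock: 5.7
position: [0.4714, -0.0314, 0.0948]
ee_rot: [0.79, 0.613, 0.001, -0.001]
ft_force: [0.3, 0.5, -1.4]
grip_width: 0.273
```

```bash
python3 -c "
from h import *
S=get_image('scene');T=get_image('top')
goto([.4713,-.0305,.089],75.8)
s=readout.sense();d=np.array([.2453,.9694,0]);n=np.array([-d[1],d[0],0]);N=s['position']+.12*d+[0,0,-.0148]
c=np.array([.5155,.144,.065]);print('nose',N,'in cradle',(N-c)@d,(N-c)@n,N[2]-.065,proj('scene',N),proj('top',N))
crop('scene',290,160,110,80,7,'e1',S,2)
crop('top',190,200,80,50,9,'e2',T,2)"
```

```text
t 5.8 pos [ 0.4717 -0.0311  0.0953] yaw 75.7 tilt [0.0012 0.0023] F [-0.95 -0.76 -2.5 ] w 0.271
  move [ 0.05 -0.05  0.63] twist -0.1
nose [0.50114398 0.08523278 0.08054109] in cradle -0.060490473124890524 -0.0004988712614768601 0.015541091028693194 [[330.4665885  210.21276794]] [[229.29041025 227.29945796]]
```

View pics/e1.png

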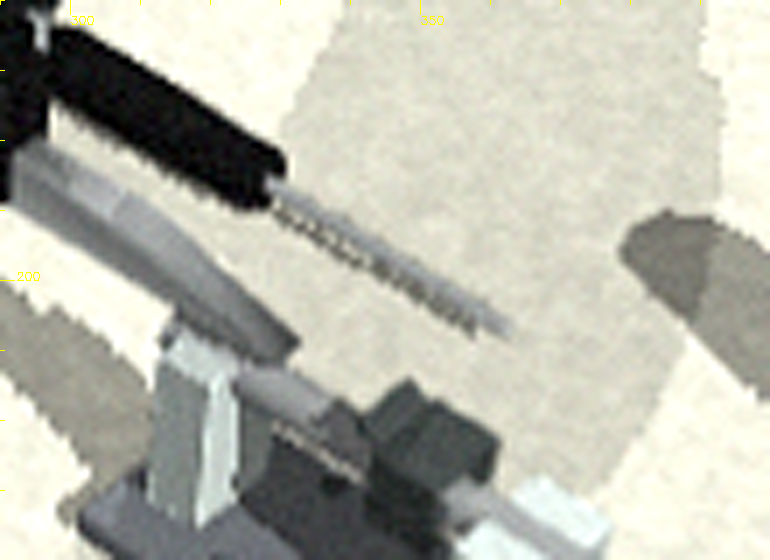

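View pics/e2.png

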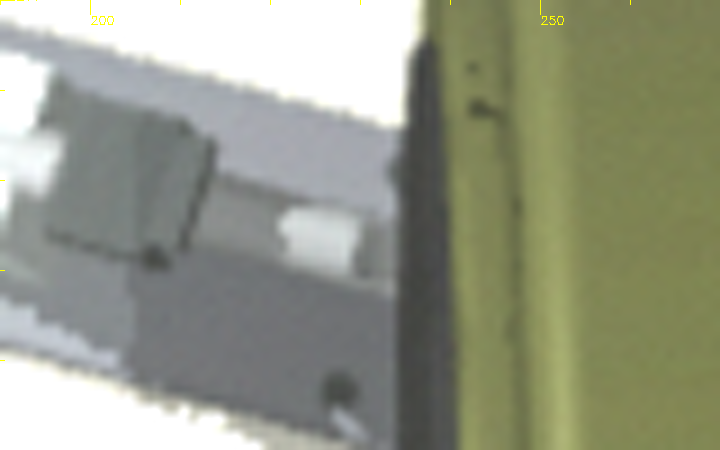

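The wedge lines up: the nose is at (331,210) in the scene view against (330.5,210.2) predicted, and centred on the rod. I'll lower it onto the rod.

Call:
play_rows(motion=[[0,0,0.2,0,-1],[0,0,0.4,0,-1],[0,0,0.5,0,-1],[0,0,0.55,0,-1],[0,0,0.55,0,-1]])

```text
clock: 6.3
position: [0.4717, -0.0311, 0.0898]
ee_rot: [0.79, 0.614, 0.001, -0.001]
ft_force: [0.4, -0.1, -1.7]
grip_width: 0.274
```

```bash
python3 -c "
from h import *
goto([.4713,-.0305,.089],75.8)"
```

```text
t 6.3 pos [ 0.4717 -0.0311  0.0898] yaw 75.7 tilt [0.0012 0.0022] F [ 0.4  -0.14 -1.69] w 0.274
  move [ 0.04 -0.06  0.08] twist -0.1
```

Call:
play_rows(motion=[[0.5,0,0,0,-1],[1.2,0,0,0,-1],[2,0,0,0,-1],[2.7,0,0,0,-1],[3.3,0,0,0,-1],[3.8,0,0,0,-1],[4.2,0,0,0,-1],[4.4,0,0,0,-1],[4.4,0,0,0,-1]])

```text
clock: 7.2
position: [0.4826, 0.0118, 0.0899]
ee_rot: [0.79, 0.614, 0.001, -0.001]
ft_force: [0.1, -0.5, -1.4]
grip_width: 0.276
```

```bash
cat >> h.py <<'E'
def st():
    s=readout.sense();d=np.array([.2453,.9694,0]);n=np.array([-d[1],d[0],0]);c=np.array([.5155,.144,.065])
    p=s['position']-c;print('wedge origin cradle x %.4f y %.4f under z-rodtop %.4f Faxial %.2f Flat %.2f Fz %.2f M'%(p@d,p@n,s['position'][2]-.0163-.073,s['ft_force']@d,s['ft_force']@n,s['ft_force'][2]),np.round(s['moment'],2))
E
python3 -c "
from h import *
S=get_image('scene')
goto([.4713,-.0305,.089],75.8);st()
crop('scene',290,160,110,80,7,'f1',S,2)"
```

```text
t 7.25 pos [0.4825 0.0114 0.0899] yaw 75.69 tilt [0.001 0.002] F [ 0.05 -0.09 -1.76] w 0.273
  move [-4.34 -0.05  0.08] twist -0.11
wedge origin cradle x -0.1366 y -0.0005 under z-rodtop 0.0006 Faxial -0.08 Flat -0.07 Fz -1.76 M [-0.06  0.02 -0.  ]
```

View pics/f1.png

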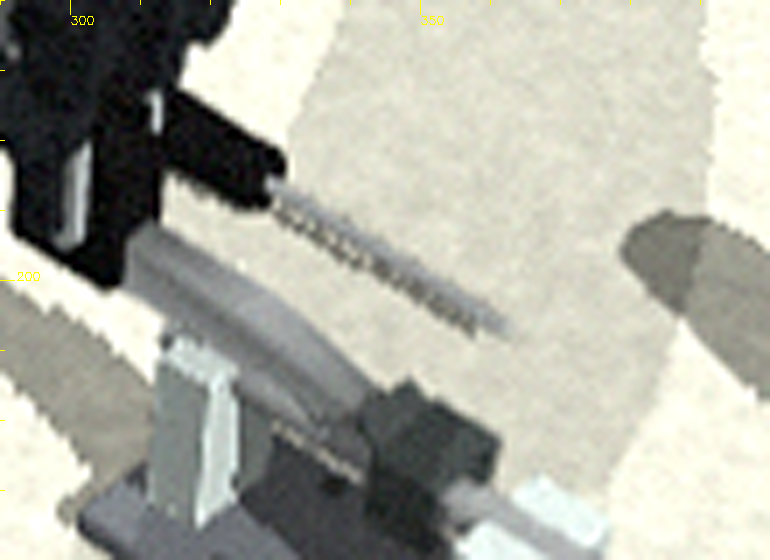

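The nose has gone in under the lip at about (343,217), with no contact force. I'll push on slowly.

Call:
play_rows(motion=[[0.2,0,0,0,-1],[0.5,0,0,0,-1],[0.8,0,0,0,-1],[1.1,0,0,0,-1],[1.4,0,0,0,-1],[1.7,0,0,0,-1],[2,0,0,0,-1],[2.3,0,0,0,-1],[2.5,0,0,0,-1],[2.5,0,0,0,-1]])

```text
clock: 8.25
position: [0.4883, 0.0355, 0.0898]
ee_rot: [0.79, 0.614, 0.001, -0.001]
ft_force: [-0.7, -3.2, -3.5]
grip_width: 0.268
```

```bash

python3 -c "
from h import *
S=get_image('scene');T=get_image('top')
goto([.4713,-.0305,.089],75.8);st()
crop('scene',290,160,110,80,7,'g1',S,2);crop('top',170,195,80,50,9,'g2',T,2)"
```

```text
t 8.35 pos [0.4884 0.0357 0.0898] yaw 75.71 tilt [0.0003 0.0019] F [-2.44 -2.98 -3.17] w 0.27
  move [-6.83 -0.02  0.07] twist -0.09
wedge origin cradle x -0.1117 y -0.0003 under z-rodtop 0.0005 Faxial -3.48 Flat 1.63 Fz -3.17 M [-0.84  0.32  0.04]
```

View pics/g1.png

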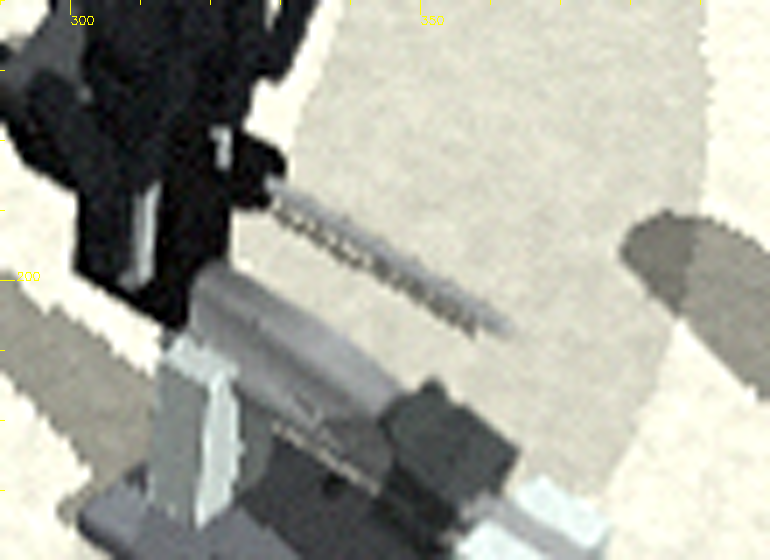

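View pics/g2.png

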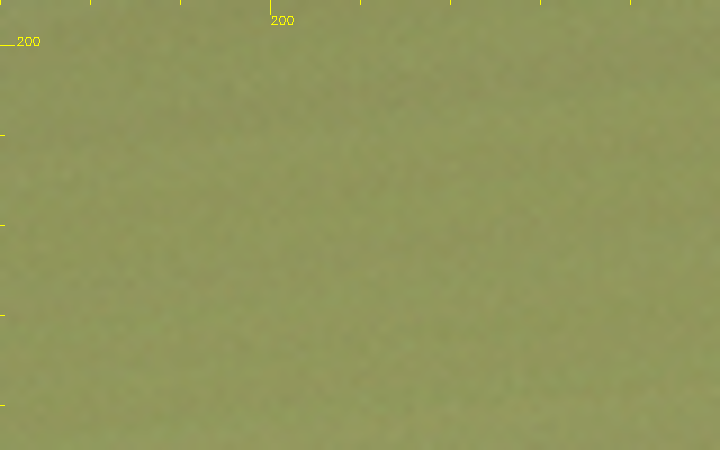

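The clip has slid towards the stop, from about (361,223) to (364,225), with 3.5 N axial force. I'll continue.

Call:
play_rows(motion=[[0.3,0,0,0,-1],[0.6,0,0,0,-1],[0.9,0,0,0,-1],[1.2,0,0,0,-1],[1.5,0,0,0,-1],[1.8,0,0,0,-1],[2.1,0,0,0,-1],[2.4,0,0,0,-1],[2.7,0,0,0,-1],[3,0,0,0,-1],[3,0,0,0,-1]])

```text
clock: 9.45
position: [0.4966, 0.0659, 0.0902]
ee_rot: [0.789, 0.614, 0.002, -0.001]
ft_force: [0.7, 1.2, 1.9]
grip_width: 0.27
```

```bash

python3 -c "
from h import *
S=get_image('scene')
goto([.4713,-.0305,.089],75.8);st()
crop('scene',290,160,110,80,7,'g3',S,2)"
```

```text
t 9.5 pos [0.4965 0.0657 0.0902] yaw 75.75 tilt [0.002  0.0031] F [-0.03  1.19  1.05] w 0.271
  move [-9.94 -0.07  0.08] twist -0.05
wedge origin cradle x -0.0806 y -0.0008 under z-rodtop 0.0009 Faxial 1.15 Flat 0.32 Fz 1.05 M [ 0.32 -0.16 -0.  ]
```

View pics/g3.png

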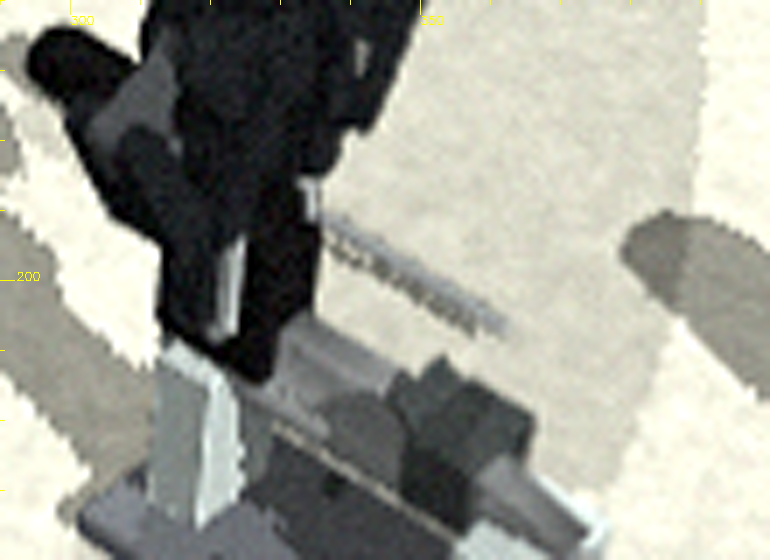

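The force has dropped to about zero and the clip has risen, with the bridge at (360,215). It still bears on the stop. I'll bring the level part of the blade under it.

Call:
play_rows(motion=[[0.2,0,0,0,-1],[0.5,0,0,0,-1],[0.8,0,0,0,-1],[1.1,0,0,0,-1],[1.4,0,0,0,-1],[1.7,0,0,0,-1],[2,0,0,0,-1],[2.3,0,0,0,-1],[2.5,0,0,0,-1],[2.5,0,0,0,-1]])

```text
clock: 10.5
position: [0.5022, 0.0903, 0.09]
ee_rot: [0.789, 0.614, 0.001, -0.001]
ft_force: [-0.7, -1.7, -2.4]
grip_width: 0.27
```

```bash

python3 -c "
from h import *
S=get_image('scene')
goto([.4713,-.0305,.089],75.8);st()
crop('scene',290,160,110,80,7,'g4',S,2)"
```

```text
t 10.55 pos [0.5024 0.0903 0.09  ] yaw 75.78 tilt [0.0014 0.0034] F [-0.23 -0.9  -1.64] w 0.274
  move [-12.47  -0.04   0.06] twist -0.02
wedge origin cradle x -0.0553 y -0.0004 under z-rodtop 0.0007 Faxial -0.93 Flat 0.01 Fz -1.64 M [-0.46  0.21  0.02]
```

View pics/g4.png

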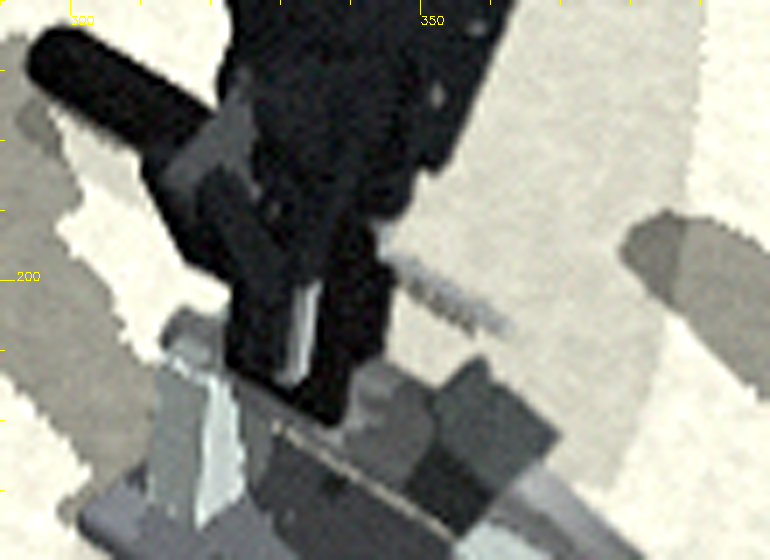

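```bash

python3 -c "
from h import *
c=np.array([.5155,.144,.0]);d=np.array([.2453,.9694,0]);n=np.array([-d[1],d[0],0])
for u in [(358.5,211),(370,222),(352.3,217.5),(360.5,230)]:
  for z in(.0967,.103): p=onz('scene',u,z)-c;print(u,z,np.round(p@d,4),np.round(p@n,4))
"
```

```text
(358.5, 211) 0.0967 -0.0107 0.021
(358.5, 211) 0.103 -0.0073 0.0149
(370, 222) 0.0967 0.0228 0.0117
(370, 222) 0.103 0.0259 0.0058
(352.3, 217.5) 0.0967 -0.0085 -0.0018
(352.3, 217.5) 0.103 -0.0051 -0.0076
(360.5, 230) 0.0967 0.0223 -0.0178
(360.5, 230) 0.103 0.0254 -0.0235
```

```bash

python3 -c "
from h import *
S=get_image('scene');st()
crop('scene',330,195,55,42,14,'g5',S,3)
c=np.array([.5155,.144,.0]);d=np.array([.2453,.9694,0]);n=np.array([-d[1],d[0],0]);u=np.array([0,0,1])
for x,y,z,l in [(.013,-.02,.071,'blk -y'),(.04,-.02,.071,'blk -y far'),(.013,.02,.071,'blk +y'),(.013,.015,.0967,'+x top'),(.013,-.015,.0967,''),(-.009,-.015,.0967,''),(-.009,.015,.0967,''),(.013,-.015,.0635,'leg')]: print((x,y,z),np.round(proj('scene',c+x*d+y*n+z*u),1),l)
"
```

```text
wedge origin cradle x -0.0553 y -0.0005 under z-rodtop 0.0008 Faxial -1.86 Flat -0.60 Fz -1.95 M [-0.42  0.19  0.03]
(0.013, -0.02, 0.071) [[353.9 237.7]] blk -y
(0.04, -0.02, 0.071) [[365.6 245. ]] blk -y far
(0.013, 0.02, 0.071) [[366.3 226.8]] blk +y
(0.013, 0.015, 0.0967) [[366.7 218.6]] +x top
(0.013, -0.015, 0.0967) [[357.3 226.7]] 
(-0.009, -0.015, 0.0967) [[347.8 220.9]] 
(-0.009, 0.015, 0.0967) [[357.4 213. ]] 
(0.013, -0.015, 0.0635) [[355. 239.]] leg
```

View pics/g5.png

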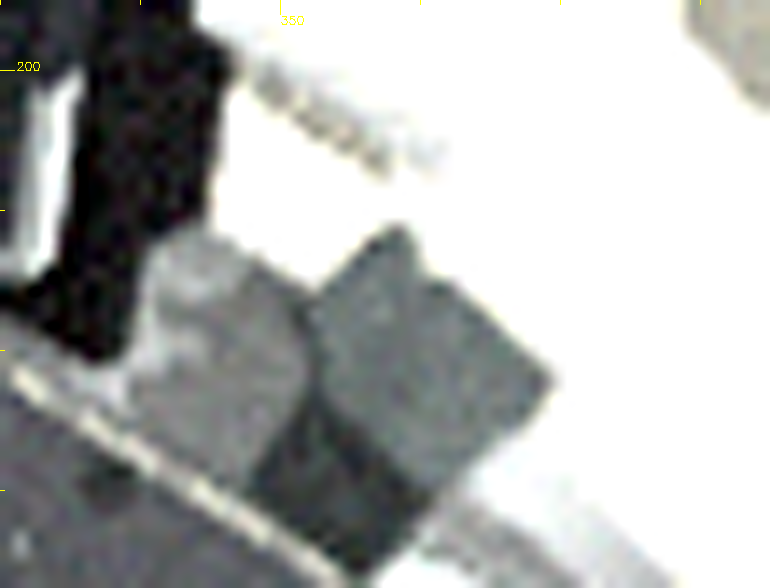

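The clip is off the rod but pitched nose-down by about 17°, because it straddles the start of the blade's slope with its legs against the stop. I'll push on so it sits on the level part.

Call:
play_rows(motion=[[0.2,0,0,0,-1],[0.4,0,0,0,-1],[0.6,0,0,0,-1],[0.8,0,0,0,-1],[1,0,0,0,-1],[1,0,0,0,-1]])

```text
clock: 11.2
position: [0.5057, 0.1019, 0.0903]
ee_rot: [0.789, 0.615, 0.003, -0.001]
ft_force: [-0.4, 1.0, -1.9]
grip_width: 0.273
```

```bash

python3 -c "
from h import *
S=get_image('scene');st()
crop('scene',330,195,55,42,14,'g6',S,2.5)
"
```

```text
wedge origin cradle x -0.0438 y -0.0007 under z-rodtop 0.0010 Faxial 1.03 Flat -0.19 Fz -3.54 M [-0.11  0.04 -0.03]
```

View pics/g6.png

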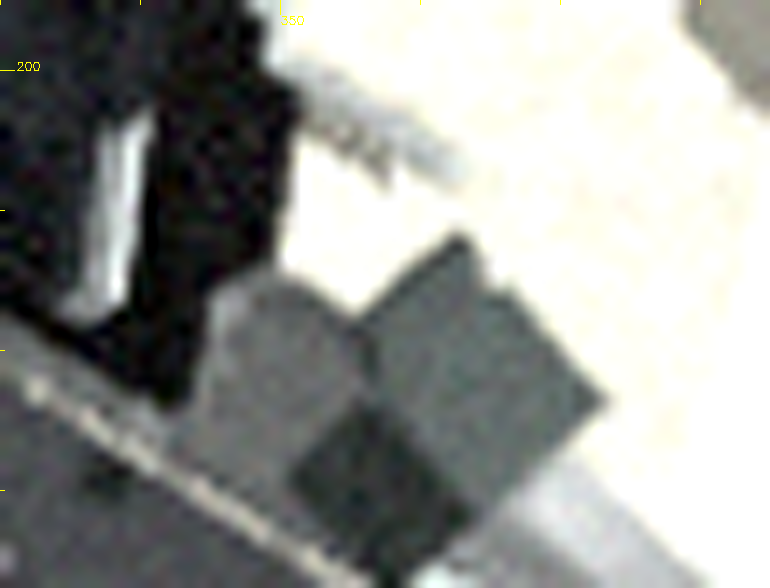

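```bash

python3 -c "
from h import *
c=np.array([.5155,.144,.0]);d=np.array([.2453,.9694,0]);n=np.array([-d[1],d[0],0])
def plane(u,y):
  o,r=ray('scene',u);t=(y-(o-c)@n)/(r@n);p=o+r*t-c;return np.round([p@d*1000,p@n*1000,p[2]*1000],1)
for nm,u,y in [('+x top near',(363.7,231.8),-.0155),('+x top far',(373.3,223.7),.0145),('-x top near',(356.5,224.5),-.0155),('bot -x near',(351,229.3),-.0155),('bot +x near',(358,236.7),-.0155),('lip far',(363,211.7),.0145),('lip near',(355.5,218),-.0155),('-x far top',(365.5,215.5),.0145),
 ('old+x near',(360.7,230.5),-.0155),('old far',(369.5,222.2),.0145)]: print(nm,plane(u,y))
"
```

```text
+x top near [ 28.3 -15.5  94.5]
+x top far [28.8 14.5 94.4]
-x top near [ 10.8 -15.5 101.2]
bot -x near [  1.  -15.5  81.7]
bot +x near [ 18.6 -15.5  74.3]
lip far [  2.7  14.5 108.1]
lip near [  6.3 -15.5 114.9]
-x far top [  9.4  14.5 102.7]
old+x near [ 21.7 -15.5  93.2]
old far [20.5 14.5 92.6]
```

The clip is off the rod and now moves with the wedge. It sits astride the blade at wedge x of about 60 mm, pitched about 18°, with its legs' bottoms at 74–82 mm, above the stop block's top. I'll lift gently and check that it stays.

Call:
play_rows(motion=[[0,0,-0.1,0,-1],[0,0,-0.3,0,-1],[0,0,-0.6,0,-1],[0,0,-1,0,-1],[0,0,-1.5,0,-1],[0,0,-2.1,0,-1],[0,0,-2.7,0,-1],[0,0,-3.2,0,-1],[0,0,-3.6,0,-1],[0,0,-3.8,0,-1],[0,0,-3.8,0,-1]])

```text
clock: 12.35
position: [0.5055, 0.1012, 0.1285]
ee_rot: [0.789, 0.615, 0.003, -0.001]
ft_force: [-0.1, -0.1, -2.0]
grip_width: 0.271
```

```bash

python3 -c "
from h import *
S=get_image('scene');st()
crop('scene',310,165,80,62,10,'g7',S,2.5)
"
```

```text
wedge origin cradle x -0.0440 y -0.0007 under z-rodtop 0.0391 Faxial 0.58 Flat 1.12 Fz -1.89 M [-0.07  0.06  0.02]
```

View pics/g7.png

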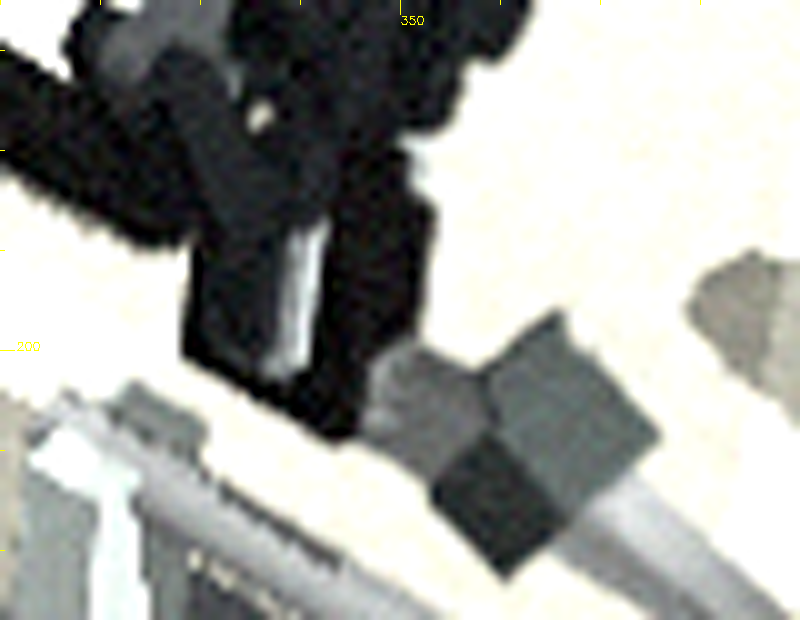

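The clip rides along with the wedge, its bridge at (365,205). Next I carry it back to the tray smoothly.

```bash

python3 -c "
from h import *
goto([.5645,-.262,.135],90)
"
```

```text
t 12.4 pos [0.5054 0.1012 0.1284] yaw 75.85 tilt [0.003  0.0053] F [-0.94  0.84 -1.89] w 0.271
  move [-33.77  14.61  -0.84] twist -14.15
```

Call:
play_rows(motion=[[-0.2,0.1,0,-0.1,-1],[-0.6,0.3,-0.1,-0.3,-1],[-1.4,0.6,-0.2,-0.6,-1],[-2.5,1.1,-0.3,-1.1,-1],[-4,1.7,-0.4,-1.7,-1],[-5.7,2.5,-0.5,-2.4,-1],[-7.5,3.2,-0.6,-3.1,-1],[-9.2,4,-0.7,-3.9,-1],[-10.7,4.6,-0.7,-4.5,-1],[-11.9,5.1,-0.7,-5,-1],[-12.7,5.5,-0.7,-5.3,-1],[-13,5.6,-0.7,-5.5,-1]])

```text
clock: 13.6
position: [0.528, -0.0401, 0.1346]
ee_rot: [0.759, 0.651, 0.003, -0.001]
ft_force: [0.4, -1.0, -2.5]
grip_width: 0.272
```

```bash

python3 -c "
from h import *
S=get_image('scene')
goto([.5645,-.262,.135],90)
crop('scene',240,130,120,90,6,'g8',S,2.2)
"
```

```text
t 13.65 pos [ 0.5279 -0.0398  0.1346] yaw 81.29 tilt [0.0029 0.0049] F [-0.86  0.53 -2.32] w 0.273
  move [-21.41   6.98  -0.14] twist -8.71
```

View pics/g8.png

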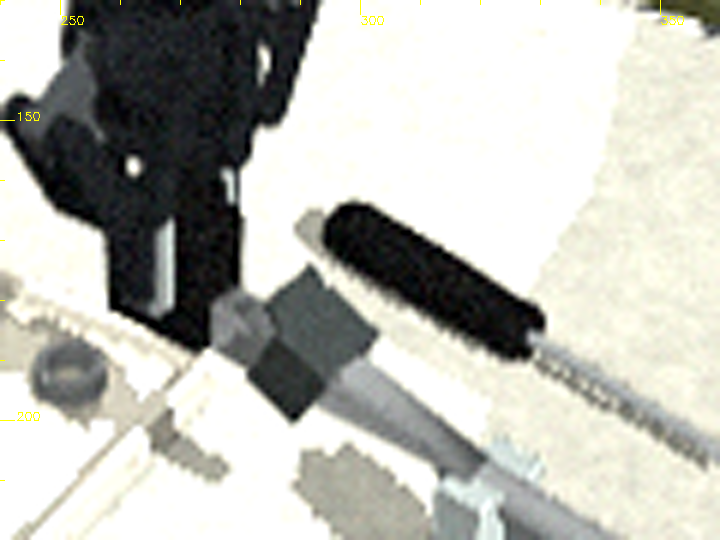

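The clip is still astride the blade at (293,182), so I continue.

Call:
play_rows(motion=[[-0.2,0.1,0,-0.1,-1],[-0.6,0.2,0,-0.3,-1],[-1.4,0.4,0,-0.6,-1],[-2.5,0.8,0,-1.1,-1],[-4,1.3,0,-1.7,-1],[-5.7,1.9,0,-2.4,-1],[-7.4,2.4,-0.1,-3.1,-1],[-9,3,-0.1,-3.8,-1],[-10.4,3.4,-0.1,-4.4,-1],[-11.4,3.7,-0.1,-4.8,-1],[-12.1,3.9,-0.1,-5,-1],[-12.3,4,-0.1,-5,-1]])

```text
clock: 14.85
position: [0.5486, -0.1687, 0.1349]
ee_rot: [0.73, 0.683, 0.003, -0.001]
ft_force: [-0.0, -0.3, -2.9]
grip_width: 0.271
```

```bash

python3 -c "
from h import *
goto([.5645,-.262,.135],90)
"
```

```text
t 14.85 pos [ 0.5486 -0.1687  0.1349] yaw 86.21 tilt [0.0027 0.0045] F [-0.   -0.33 -2.92] w 0.271
  move [-9.21  2.2  -0.05] twist -3.79
```

Call:
play_rows(motion=[[-0.2,0,0,-0.1,-1],[-0.6,0.1,0,-0.2,-1],[-1.3,0.3,0,-0.5,-1],[-2.3,0.5,0,-0.9,-1],[-3.5,0.8,0,-1.4,-1],[-4.8,1.1,0,-1.9,-1],[-6.1,1.5,0,-2.5,-1],[-7.3,1.7,0,-3,-1],[-8.3,2,0,-3.4,-1],[-8.9,2.1,0,-3.7,-1],[-9.2,2.2,0,-3.8,-1],[-9.2,2.2,0,-3.8,-1]])

```text
clock: 16.05
position: [0.5645, -0.262, 0.1344]
ee_rot: [0.707, 0.707, 0.003, -0.001]
ft_force: [0.3, -0.0, -1.9]
grip_width: 0.269
```

```bash

python3 -c "
from h import *
S=get_image('scene');T=get_image('top')
goto([.5645,-.262,.0225],90)
crop('scene',130,90,120,110,6,'g9',S,2.2);crop('top',310,135,160,120,5,'g10',T,2)
"
```

```text
t 16.15 pos [ 0.5645 -0.2611  0.1345] yaw 90.07 tilt [0.0026 0.0053] F [-0.74  0.7  -1.24] w 0.275
  move [-0.15 -0.03 11.2 ] twist 0.07
```

View pics/g9.png

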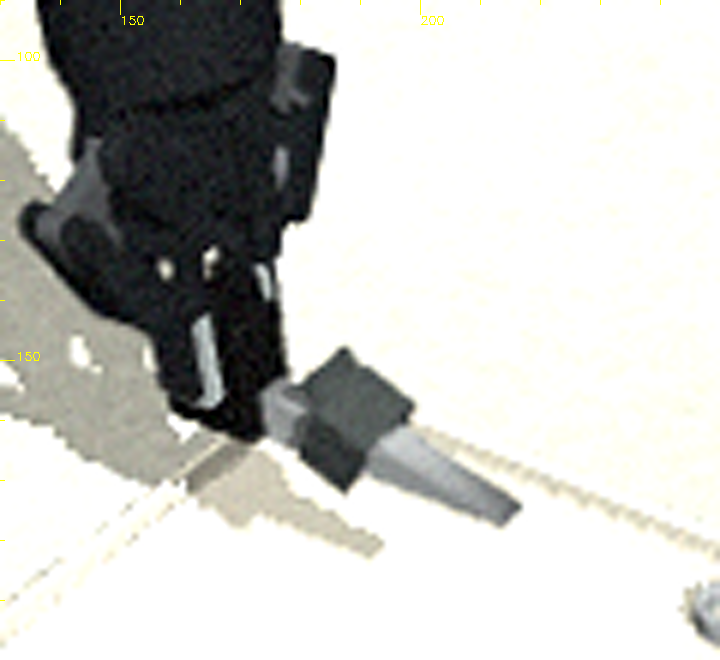

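View pics/g10.png

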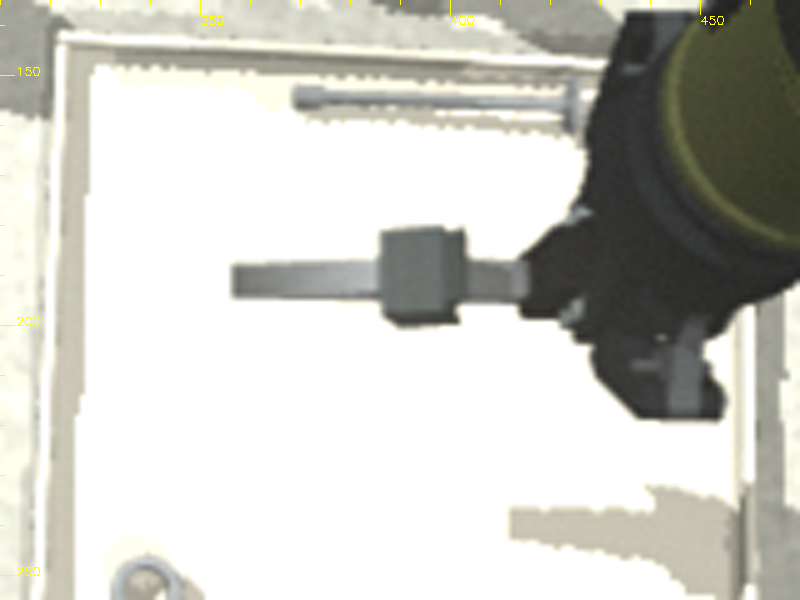

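The clip is astride the level blade, at (187,160) in the scene view and (392,190) in the top view. I'll lower it into the tray.

Call:
play_rows(motion=[[0,0,0.2,0,-1],[0,0,0.7,0,-1],[0,0,1.6,0,-1],[0,0,2.9,0,-1],[0,0,4.4,0,-1],[0,0,5.9,0,-1],[0,0,7.3,0,-1],[0,0,8.5,0,-1],[0,0,9.4,0,-1],[0,0,10.1,0,-1],[0,0,10.5,0,-1],[0,0,10.5,0,-1]])

```text
clock: 17.35
position: [0.5647, -0.2605, 0.0292]
ee_rot: [0.707, 0.708, 0.003, -0.001]
ft_force: [-0.5, 0.5, -1.6]
grip_width: 0.272
```

```bash

python3 -c "
from h import *
goto([.5645,-.262,.0213],90)
"
```

```text
t 17.35 pos [ 0.5647 -0.2605  0.0292] yaw 90.06 tilt [0.0022 0.0054] F [-0.49  0.52 -1.61] w 0.272
  move [-0.16 -0.02  0.79] twist 0.06
```

Call:
play_rows(motion=[[0,0,0.2,0,-1],[0,0,0.4,0,-1],[0,0,0.6,0,-1],[0,0,0.75,0,-1],[0,0,0.8,0,-1],[0,0,0.8,0,-1]])

```text
clock: 17.95
position: [0.565, -0.2607, 0.0215]
ee_rot: [0.707, 0.707, 0.003, -0.001]
ft_force: [-0.2, 0.5, 1.9]
grip_width: 0.274
```

```bash

python3 -c "
from h import *
goto([.5645,-.262,.0213],90)
S=get_image('scene');T=get_image('top')
crop('scene',130,130,120,90,6,'h1',S,2.2)
"
```

```text
t 17.95 pos [ 0.565  -0.2607  0.0215] yaw 90.06 tilt [0.0028 0.0049] F [-0.19  0.52  1.86] w 0.274
  move [-0.13 -0.05  0.02] twist 0.06
```

View pics/h1.png

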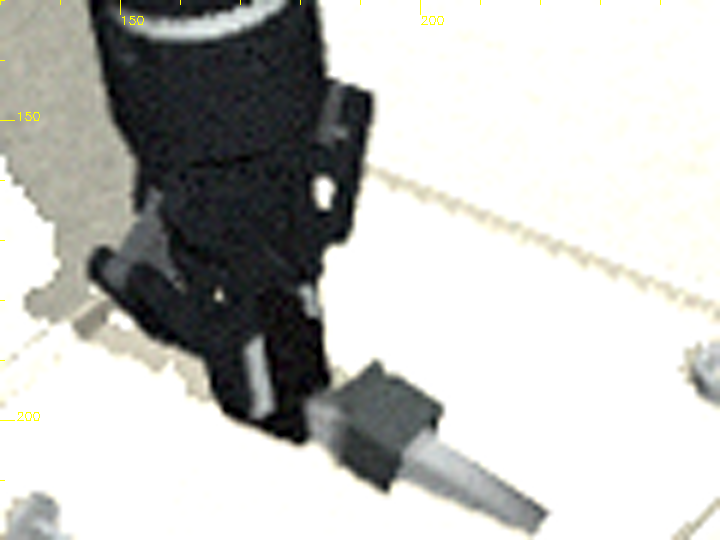

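The wedge is on the tray floor, with the contact force up to +1.9 N. I open the fingers slowly and lift clear.

Call:
play_rows(motion=[[0,0,0,0,-0.3],[0,0,0,0,0],[0,0,0,0,0.3],[0,0,0,0,0.6],[0,0,0,0,1],[0,0,0,0,1],[0,0,0,0,1],[0,0,-0.5,0,1],[0,0,-1.5,0,1],[0,0,-3,0,1],[0,0,-5,0,1],[0,0,-7,0,1]])

```text
clock: 19.25
position: [0.5651, -0.261, 0.0935]
ee_rot: [0.707, 0.708, 0.003, -0.0]
ft_force: [0.4, 0.3, 0.2]
grip_width: 0.999
```

Call:
play_rows(motion=[[-1,0,-2,0,1],[-3,0,-5,0,1],[-5,0,-8,0,1],[-8,0,-10,0,1],[-11,0,-10,0,1],[-13,0,-10,0,1],[-14,0,-10,0,1],[-14,0,-10,0,1]])

```text
clock: 20.05
position: [0.5643, -0.403, 0.1934]
ee_rot: [0.708, 0.707, 0.003, 0.0]
ft_force: [-0.7, 1.0, -1.0]
grip_width: 1.0
```

```bash

python3 -c "
from h import *
S=get_image('scene');T=get_image('top')
goto([.5645,-.262,.0213],90)
crop('scene',100,140,180,130,4.2,'i1',S,2);crop('top',130,100,350,230,2.2,'i2',T,2);crop('top',310,135,160,120,5,'i3',T,1.7)
"
```

```text
t 20.15 pos [ 0.5652 -0.3997  0.1931] yaw 90.16 tilt [0.004  0.0063] F [ 0.13  0.53 -0.55] w 0.998
  move [13.66 -0.1  17.27] twist 0.16
```

View pics/i1.png

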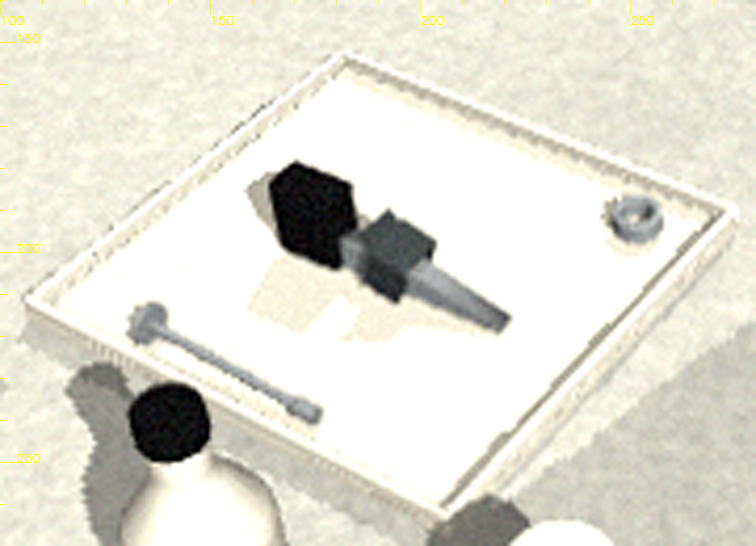

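View pics/i2.png

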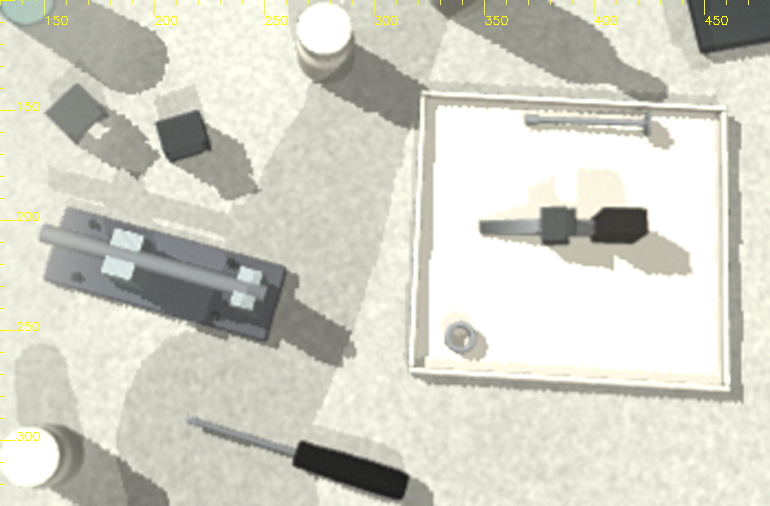

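View pics/i3.png

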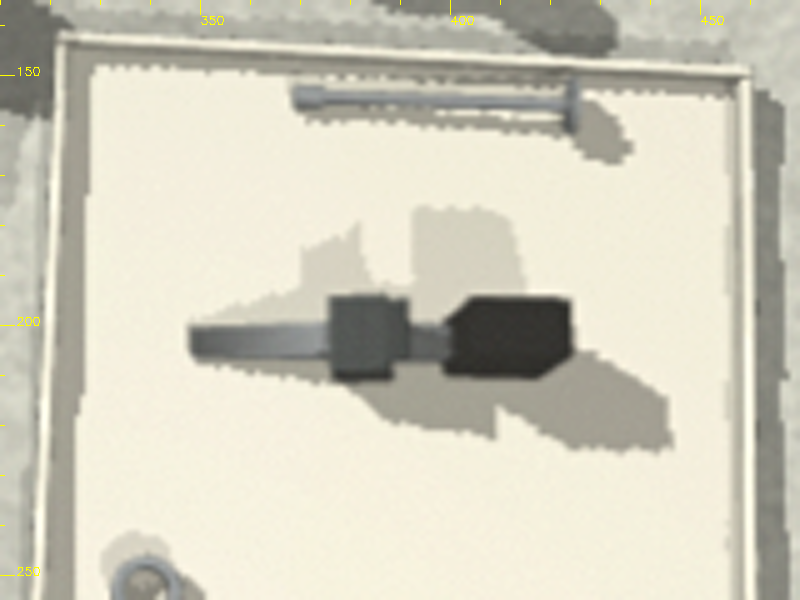

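The rod is bare. The clip at (383,203) sits on the wedge well inside the tray, and both jars stand at their old pixels. I'll hand in.

```bash

python3 -c "
from rig import order
print(order.finish_job())
"
```

```text
the job is handed in; nothing more can be done
None
```

I took the clip off the rod with the wedge and left both in the tray, then handed the job in at about 20 s of the 58 s allowed. No verdict was reported.

- **Removal:** I gripped the wedge by its handle and slid it along the rod from the lip end. The clip slid to the stop, spread and came off. The wrist readings I took stayed under about 6 N, and I saw no gripper contact with the clip in the pictures.
- **Last checks:** The final pictures show the rod bare and the clip resting on the wedge near the middle of the tray. Handle and nose are both well inside the walls. Both jars stand at their original positions by eye, and the arm is clear with the gripper open.
- **What disagreed:** While on the blade over the stop, the clip was pitched about 18–20° nose-down instead of sitting level. It then moved over the stop block with the wedge and was level by the time it reached the tray. Steps 1 and 2 I could only judge from pictures and measured positions, and I did not measure the clip's height in the tray at the end.

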